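# Lock a media bottle into the isolator's dock with its hinge pin

## Task

Take the amber bottle with the yellow cap off the tray and stand it upright in the black cup of the dock, then swing the blue retaining bar shut so that its eye lies between the two brass lugs, its hole in line with theirs. Then thread the yellow-headed pin from the white rack down through upper lug, bar eye and lower lug until its flange sits on the upper lug, and let go. Leave the other bottles, rods and vessels where they stand.

Things in the scene. Friction and masses are not known exactly. Their poses are not given: they have to be found in the camera images.
- bottle_mid (a point): Amber bottle, yellow cap, among two like bottles (axes 78 mm or more away). Point on its axis half-way up. 128 mm tall: body 64 mm diameter up to 82 mm above the base, shoulder sloping in to a 30 mm neck at 95 mm, cap 36 mm diameter from 104 to 128 mm (cap centre 52 mm above this point). 0.18 to 0.37 kg. z axis up along the bottle.
- tray: Shallow fixed tray holding the three bottles, 200 x 190 mm, floor 5 mm thick, rim 14 mm high; origin at the centre of its underside. Tray and pin rack may stand on either side of the dock.
- saline_mid (a point): Bystander: white bottle with blue cap, same shape as the amber one, on the tray; point half-way up its axis. Not to be disturbed.
- buffer_mid (a point): Bystander: green bottle with white cap, same shape, on the tray; point half-way up its axis. Not to be disturbed.
- cup (a point): Bottle cup of the dock: a black ring, open at the top. The point is the centre of its floor, 12 mm above the table. Inside diameter 70 mm, flaring to 78 mm at the rim, 25 mm above the point. In this point's axes the shut bar runs along y, 65 mm to -x of the cup's axis; hinge at x -65, y +100 mm; lugs at x -65, y -110 mm.
- dock: The fixed dock, origin under the cup's axis at table level, axes as point cup. Base plate 200 x 310 mm, 12 mm thick. The plate spans y -165 to +145 mm. A mast 14 mm thick stands at x +85, y +130 mm, up to 210 mm above the table, with a display box (x 53 to 78, y 125 to 185 mm, from 140 to 210 mm above the table).
- lug (a point): Centre of the upper lug's mouth, 90 mm above the table, on the vertical axis of two fixed brass lugs: upper from 76 to 90 mm, lower from 38 to 52 mm above the table. Bores 13 mm, countersunk to 19 mm at the upper mouths; outside diameter 29 mm at the rim. A post joins them on their -y side, no higher than the upper lug. Axes as point cup.
- eye (a point): Centre of the upper mouth of the bar's eye, 72 mm above the table; the eye runs from 56 to 72 mm, bore 13 mm, countersunk to 19 mm at the top, 210 mm from the hinge axis. With the bar shut it is straight under point lug. Its -y axis points along the bar from hinge to eye.
- handle (a point): Grip of the bar: upright black round post, 14 mm diameter, on the bar 160 mm from the hinge axis, 50 mm from the eye, from 70 to 130 mm above the table; point on its axis at 113 mm. Axes as point eye. A blue tongue on an upright, 60 mm nearer the hinge, 110 to 115 mm above the table, reaches over the bottle's shoulder when the bar is shut: the bottle must be in first.
- bar_hinge (a point): Point on the vertical hinge axis of the bar, 72 mm above the table, fixed.
- bar (a joint): Angle of the retaining bar: 0 shut (eye in line with the lugs), growing as it swings open, clockwise seen from above, eye towards the robot; from -0.04 (a little past shut: the end stop is not the aligned place) to 1.3 rad. Light friction: it stays where it is left and follows the pin's tapered tip when that pushes it in line.
- pin_mid (a point): Locking pin, yellow head, hanging upright in a rack. Point on its axis half-way up. 106 mm long: steel shaft 10 mm diameter, 64 mm long, its lowest 10 mm tapering to 5 mm; flange 26 mm diameter, 6 mm thick; round yellow head 18 mm diameter, 36 mm tall. Tip 53 mm below this point, flange's underside 11 mm above it, middle of the head 35 mm above it. 50 to 98 g. z axis up.
- pin_flange (a point): Point on the pin's axis at the underside of its flange, 64 mm above its tip; it meets point lug when the pin is fully home.
- rack: White fixed rack, 190 x 60 x 70 mm; origin at the centre of its underside, x axis along its row of three wells, 60 mm apart. The yellow-headed pin hangs in one of them, two black-headed rods in the others, in any order. A shaft must be lifted 64 mm to clear the wells.
- rod_a_mid (a point): Bystander: black-headed rod in the rack, same shape as the pin; point half-way up. Not to be disturbed.
- rod_b_mid (a point): Bystander: black-headed rod in the rack, same shape as the pin; point half-way up. Not to be disturbed.
- bottle: The amber bottle; origin at the centre of its base.
- pin: The yellow-headed pin; origin at its tip.
- dishes: Bystander: stack of two round dishes, 90 mm diameter, 31 mm tall; origin under it, on the table. Not to be disturbed.
- canister: Bystander: clear jar with a yellow lid, 60 mm diameter, 100 mm tall; origin under it. Not to be disturbed.
- vial: Bystander: small jar with a red lid, 40 mm diameter, 65 mm tall; origin under it. Not to be disturbed.
- jar: Bystander: small jar with a green lid, 44 mm diameter, 70 mm tall, on the dock's base plate behind the lugs; origin under it. Not to be disturbed.

How it is judged:
On the way, in this order (a step that is already met when the one before it is completed fails the run):
1. The amber bottle stands in the cup (horizontal distance between bottle_mid and cup below 0.007 m and z of bottle_mid in the frame of cup between 0.058 and 0.07 m and angle between bottle_mid's own z axis and vertical below 0.12 rad), for 0.2 s.
2. The bar is swung shut, its eye in line with the lugs within about 6 mm, with the bottle in the cup (all of step 1 and value of joint bar between -0.03 and 0.03 rad), for 0.2 s.
At the end, for the whole second after the job is handed in: Bottle upright in the cup (7 mm of its axis, middle 58 to 70 mm above its floor, tilt < 0.12 rad); bar within 0.03 rad of shut; pin through lugs and eye, flange within 5 mm of the upper lug's mouth in height, 4.5 mm sideways, tilt < 0.1 rad; bottle and pin at rest (< 0.02 m/s) (all of step 2 and horizontal distance between pin_flange and lug below 0.0045 m and z of pin_flange in the frame of lug between -0.005 and 0.005 m and angle between pin_mid's own z axis and vertical below 0.1 rad and linear speed of each of bottle, pin below 0.02 m/s); the robot touches nothing.
It fails at once if Another bottle, rod, dish, jar or vial is moved by more than 30 mm (distance of any of saline_mid, buffer_mid, rod_a_mid, rod_b_mid, dishes, canister, vial, jar from where it was at the start of the episode above 0.03 m).
It also fails if it takes over 72 s, if anything falls off the work surface, if the arm or the gripper's body presses on something with over 40 N, if the wrist force passes 120 N, or if a joint passes its speed limit or range.

## Robot

A 6-joint arm with a two-finger parallel gripper is mounted at the origin on the work surface. World frame = base frame: x ahead of the robot, y to its left, z up, the work surface at z = 0. Lengths are in m, angles in rad, forces in N, time in s.
With the tool pointing down it reaches from about 0.375 to 0.975 m from the base axis. Payload 3.8 kg.
Tool frame: the origin (TCP) lies at the very end of the fingers, on their centre line; the grasp point (between the pads) lies robot.grip_point_offset behind it (robot.grip_point_offset is the distance from the TCP to the grasp point, in m); z points along the fingers, y is the line along which they close (so a half turn about z gives the same grasp; the last joint's range is limited). The gripper opens to 88 mm and grips with 3 to 60 N. Pads are 18 mm wide; open, the fingers measure 123 mm over their backs; the gripper's body (75 mm by 187 mm) begins 45 mm behind the grasp point.
Start: joints at [1.073, 0.264, 1.604, -0, 1.274, -0.037], TCP at [0.3, 0.605, 0.239] pointing down, gripper open.
Joint ranges: [-2.63, 2.63], [-0.94, 2.18], [0.31, 2.57], [-1.31, 4.45], [0, 2.66], [-2.55, 2.55]. Speed limits (rad/s): [2.57, 2.57, 3.14, 3.14, 3.14, 3.14].

## Interface

Orientations are given as a unit quaternion [w, x, y, z].
In Python, from bench import status, camera, camera_info, robot, recognise, place_of gives the robot as it stands.
- The arm moves only by the tool carry_out, never from a script. Its argument "deltas" is a list of rows, each a list of 3 entries, a list of its own where there are three numbers: the finger opening in m, from 0 to 0.0881, then the shift along the tool's x, y, z in m, then the turn about the tool's z in rad. In form: [[fingers, [x, y, z], turn], ...]. A call has 1 to 12 rows; each row shifts and turns the commanded pose from where the row before left it, along the tool's axes as they then stand; what a row does not reach is not made up. A row lasts 1/8 s, in which the tool goes at most 62.5 mm and 10.7 degrees, less where a joint would pass 70% of its speed; a pose out of reach is approached as far as the arm can. A call with a gripper value outside its range is refused whole. The fingers move at their own pace and stop on an object; "grip_force" is the grip in N (left out, the last holds). Time passes only in rows, so rows that do not move let the fingers close. It gives the time, the measured TCP pose, the force, the opening and the grip force at its end, in the units of the state.
- status.observe(): the state, without advancing time (a new reading comes with each control period).
- camera(name): name is "side" or "top" or "wrist"; returns the picture (480x640x3 uint8, blue, green, red); there is no depth.
- camera_info(name): a dict with "K" (3x3 intrinsics, pixels), "xyz" and "orientation" of the camera in the world. Camera axes: x right, y up, looking along -z (the intrinsics and any distortion apply to the point x, -y, -z); pixel columns grow to the right and rows downward; lengths in m; the calibration is good to about 2 mm. A picture is of the moment at which its call begins: read the wrist's pose just before it. camera_info takes no time and is no camera call; for the wrist camera it gives the pose at the moment of the call.
- robot.job_done(): hands the job in; it is judged then, once.
Trained networks look in the newest picture that a camera, given by its name, has taken for a name from the list of things; names that differ only in an ending like _2 or _b are one class to them, and where a whole thing is asked for, a point or a joint stands for the part that bears it (a point fixed in the world has none). Each returns a list of dicts, best first, with "conf" (0 to 1); they miss things now and then, are a little off and sometimes report something else, mostly with a low value. They report only what shows in the picture. A call takes as long as a camera call.
- recognise(camera, name): "location" ([row, column] in pixels, amid what is visible of it).
- place_of(camera, name): "location" ([row, column] in pixels: a listed point, or the origin of a listed thing).
The state is a dict: "t": time; "qpos": joint angles; "dq": joint speeds; "tau": joint torques, N m; "tcp_pos": TCP position; "orientation": TCP orientation; "wrist_force": force on the tool from outside, world axes, zero at the start; "torque": the same for the moment, N m; "grip_width": finger opening in m; "finger_force": force on a finger pad.
Only numpy, scipy, OpenCV 4.12 (cv2) and the standard library are available. Lean on these libraries where they do the work, as an engineer would, in place of code of your own. Each camera call takes 0.05 s, during which the arm holds its last target. There are 200 camera calls.

## Working session

There is one attempt and no reset: what is moved stays moved. The work goes in short steps, Python scripts to look and compute and a tool call to move; the robot and the scene stay as the last step left them, time stands still between calls to the robot, and variables do not carry over. Pictures are saved under pics/ and viewed, at most 10 in all, crops included, and the job is handed in when it is done.

Besides the shell and the picture viewer there is one more tool, called after "Call:" as name(argument=value, ...) on one line, values as JSON. carry_out: Moves the arm, as the interface text tells. Its arguments: {"type":"object","properties":{"deltas":{"type":"array"},"grip_force":{"type":"number"}},"required":["deltas"]}

```bash
ls; mkdir -p pics; cat > h.py <<'E'
import numpy as np, cv2
from scipy.spatial.transform import Rotation as R
from bench import status, camera, camera_info, robot, recognise, place_of
def rot(q): return R.from_quat([q[1],q[2],q[3],q[0]]).as_matrix()
def ray(ci,px):
    K=np.array(ci["K"]); d=np.linalg.inv(K)@[px[1],px[0],1]
    return np.array(ci["xyz"]), rot(ci["orientation"])@[d[0],-d[1],-d[2]]
def at_z(ci,px,z):
    o,d=ray(ci,px); return o+d*(z-o[2])/d[2]
def proj(ci,p):
    K=np.array(ci["K"]); c=rot(ci["orientation"]).T@(np.array(p)-ci["xyz"]); u=K@[c[0],-c[1],-c[2]]; return u[1]/u[2],u[0]/u[2]
def tri(c1,p1,c2,p2):
    (a,u),(b,v)=ray(c1,p1),ray(c2,p2); u=u/np.linalg.norm(u); v=v/np.linalg.norm(v)
    s=np.linalg.lstsq(np.c_[u,-v],b-a,rcond=None)[0]; P,Q=a+s[0]*u,b+s[1]*v
    return (P+Q)/2,np.linalg.norm(P-Q)
E
python3 - <<'E'
from h import *
np.set_printoptions(precision=4,suppress=True)
Z=dict(bottle_mid=.069,saline_mid=.069,buffer_mid=.069,cup=.012,lug=.09,eye=.072,handle=.113,bar_hinge=.072,pin_mid=None,rod_a_mid=None,rack=0,tray=0,dishes=0,canister=0,vial=0,jar=.012,dock=0)
print(camera_info("top")); print(camera_info("side")); print(robot.grip_point_offset)
ims={c:camera(c) for c in("top","side")}
for c in ims: cv2.imwrite(f"pics/{c}0.png",ims[c])
for n,z in Z.items():
  r={}
  for c in ims:
    r[c]=place_of(c,n); ci=camera_info(c)
    for d in r[c][:2]: print(n,c,round(d["conf"],2),np.round(d["location"]), at_z(ci,d["location"],z if z is not None else .08))
  if r["top"] and r["side"]: print("   tri",*tri(camera_info("top"),r["top"][0]["location"],camera_info("side"),r["side"][0]["location"]))
print(status.observe())
E
```

```text
pics
{'K': array([[441.7904,   0.    , 328.4301],
       [  0.    , 441.7904, 246.5839],
       [  0.    ,   0.    ,   1.    ]]), 'xyz': array([0.4392, 0.0198, 0.9831]), 'orientation': array([ 0.7154,  0.0373, -0.0433, -0.6964])}
{'K': array([[566.1209,   0.    , 313.1253],
       [  0.    , 566.1209, 242.8158],
       [  0.    ,   0.    ,   1.    ]]), 'xyz': array([0.455 , 0.9084, 1.1878]), 'orientation': array([-0.0398, -0.0205,  0.3379,  0.9401])}
0.0187
bottle_mid top 0.98 [243. 495.] [ 0.5615 -0.3344  0.069 ]
bottle_mid side 0.57 [158. 316.] [ 0.5704 -0.3335  0.069 ]
bottle_mid side 0.24 [183. 260.] [ 0.7171 -0.2187  0.069 ]
   tri [ 0.5664 -0.336   0.0659] 0.008761797320152828
saline_mid top 0.87 [279. 472.] [ 0.4842 -0.2865  0.069 ]
saline_mid side 0.91 [172. 346.] [ 0.4795 -0.2785  0.069 ]
   tri [ 0.4822 -0.2899  0.0585] 0.005018115200682025
buffer_mid top 0.84 [281. 512.] [ 0.4831 -0.3684  0.069 ]
buffer_mid top 0.61 [230. 299.] [0.5761 0.0758 0.069 ]
buffer_mid side 0.6 [153. 345.] [ 0.4862 -0.3618  0.069 ]
   tri [ 0.485  -0.3726  0.0594] 0.002880903318346873
cup top 0.81
[... 2878 characters left out ...]
.012 ]
   tri [ 0.7057 -0.099   0.0266] 0.0020340619807537553
dock top 0.61 [208. 346.] [ 0.6397 -0.0243  0.    ]
dock side 0.9 [253. 280.] [ 0.6427 -0.0263  0.    ]
   tri [ 0.6408 -0.0243  0.0021] 0.003028232241244653
{'t': 1.8, 'qpos': array([ 1.0731,  0.2639,  1.604 , -0.    ,  1.2737, -0.0369]), 'dq': array([-0.0001,  0.0013, -0.0004, -0.0003,  0.0001, -0.0013]), 'tau': array([ -0.0009, -50.2038, -35.7245,   0.073 ,   0.0183,   0.    ]), 'tcp_pos': array([0.3001, 0.6046, 0.2387]), 'orientation': array([ 0.    ,  0.2283,  0.9736, -0.    ]), 'wrist_force': array([ 0.2677, -0.2987, -0.6876]), 'torque': array([0.0152, 0.0329, 0.017 ]), 'finger_force': 0.0, 'grip_width': 0.08822307054370536}
```

View pics/top0.png

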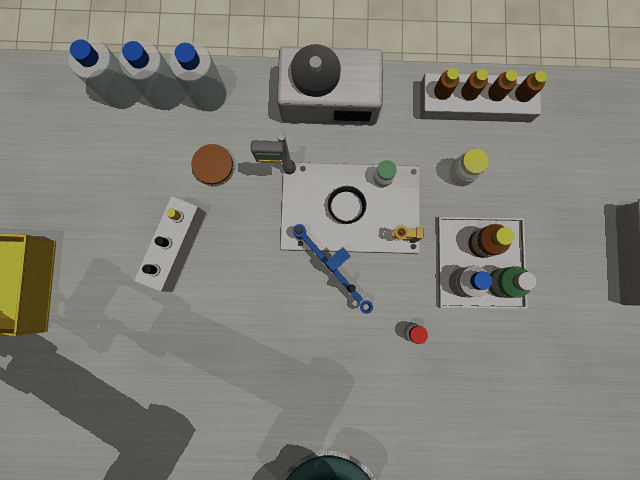

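View pics/side0.png

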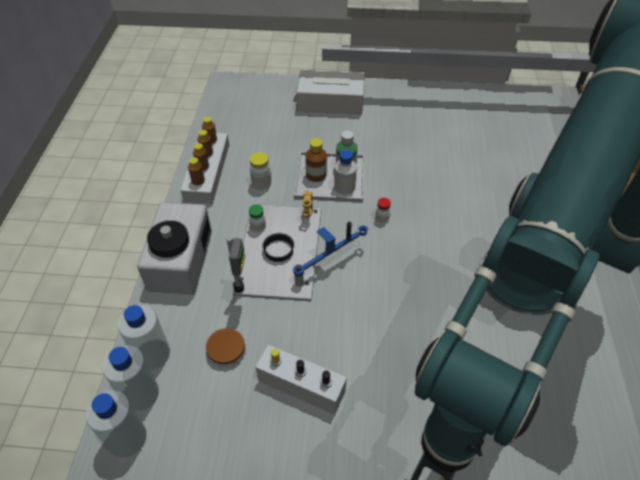

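The top view shows the amber cap at (237,505), the cup at (205,347), the lugs at (233,405), the open bar's eye at (307,366) and the pin head at (215,174). The side view agrees, with the amber cap at (146,316) and the pin at (355,275). I'm moving over the bottle now.

Call:
carry_out(deltas=[[0.07, [-0.02, -0.022, 0], 0], [0.07, [-0.036, -0.04, 0], 0], [0.07, [-0.036, -0.04, 0], 0], [0.07, [-0.036, -0.04, 0], 0], [0.07, [-0.036, -0.04, 0], 0], [0.07, [-0.036, -0.04, 0], 0], [0.07, [-0.036, -0.04, 0], 0], [0.07, [-0.036, -0.04, 0], 0], [0.07, [-0.036, -0.04, 0], 0], [0.07, [-0.036, -0.04, 0], 0], [0.07, [-0.036, -0.04, 0], 0], [0.07, [-0.036, -0.04, 0], 0]])

```text
t: 3.3
tcp_pos: [0.4677, 0.0041, 0.2392]
orientation: [0.001, 0.228, 0.974, 0.0]
wrist_force: [0.2, -0.4, 0.1]
grip_width: 0.07
finger_force: 0.0
```

Call:
carry_out(deltas=[[0.07, [-0.036, -0.04, 0], 0], [0.07, [-0.036, -0.04, 0], 0], [0.07, [-0.036, -0.04, 0], 0], [0.07, [-0.036, -0.04, 0], 0], [0.07, [-0.036, -0.04, 0], 0], [0.07, [-0.02, -0.02, 0], 0], [0.07, [0, 0, 0], 0], [0.07, [0, 0, 0], 0]])

```text
t: 4.3
tcp_pos: [0.5483, -0.2794, 0.2385]
orientation: [-0.0, 0.228, 0.974, 0.0]
wrist_force: [-0.8, 0.5, 0.2]
grip_width: 0.0699
finger_force: 0.0
```

```bash
cat >> h.py <<'E'
np.set_printoptions(precision=4,suppress=True)
def snap(name=None,cam="wrist"):
    ci=camera_info(cam); im=camera(cam)
    if name: cv2.imwrite(f"pics/{name}.png",im)
    return ci,im
def to(p):
    s=status.observe(); M=rot(s["orientation"]); d=M.T@(np.array(p)-s["tcp_pos"])
    print("t",round(s["t"],2),"tcp",s["tcp_pos"],"j",s["qpos"],"tool delta",d,"ydir",np.degrees(np.arctan2(M[1,1],M[0,1])),"F",s["wrist_force"],"w",s["grip_width"])
E
python3 - <<'E'
from h import *
ci,im=snap("w1"); s=status.observe(); M=rot(s["orientation"])
print("cam in tool",M.T@(ci["xyz"]-s["tcp_pos"]), M.T@rot(ci["orientation"]), ci["K"][0])
for n in("bottle_mid","saline_mid","buffer_mid"):
    for d in place_of("wrist",n)[:2]: print(n,d["conf"],d["location"],at_z(ci,d["location"],.069))
to([.565,-.335,.24])
E
```

```text
cam in tool [ 0.0807 -0.0009 -0.1462] [[-0.0001  0.95    0.3123]
 [ 1.      0.      0.0001]
 [ 0.0001  0.3123 -0.95  ]] [371.4002   0.     318.2243]
bottle_mid 0.67 [257.4, 277.2] [ 0.5657 -0.3301  0.069 ]
bottle_mid 0.48 [335.6, 382.2] [ 0.683 -0.277  0.069]
buffer_mid 0.7 [196.2, 187.4] [ 0.4819 -0.3727  0.069 ]
t 4.5 tcp [ 0.5485 -0.279   0.2389] j [-0.5111  0.1521  1.7373  0.0001  1.2521 -1.6224] tool delta [-0.0396 -0.0429 -0.0011] ydir 63.67335781251802 F [-0.5574 -0.4277  0.2662] w 0.06997783236305574
```

View pics/w1.png

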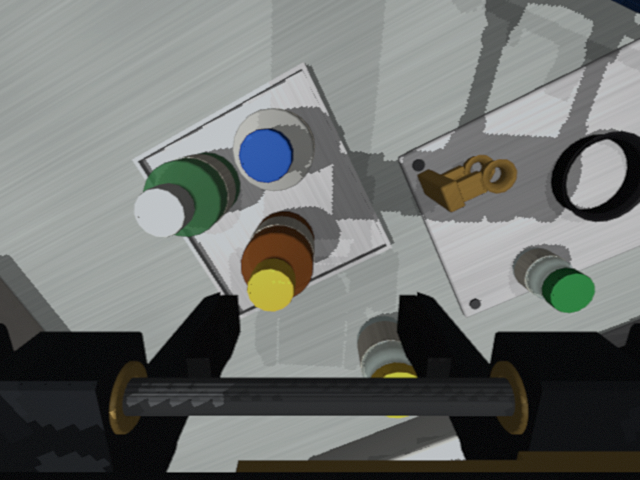

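The wrist view shows the amber cap's top at about (289,270), between the fingers' reach. The upper lug's ring is at (176,499) and the cup at (175,600).

```bash
python3 - <<'E'
from h import *
ci=camera_info("wrist"); im=cv2.imread("pics/w1.png")
def yel(im): return cv2.inRange(cv2.cvtColor(im,cv2.COLOR_BGR2HSV),(22,110,150),(34,255,255))
def blobs(m):
    n,l,st,c=cv2.connectedComponentsWithStats(m); return [(st[i],c[i][::-1]) for i in range(1,n) if st[i][4]>60]
for s,c in blobs(yel(im)): print(s,c,at_z(ci,c,.131),at_z(ci,c,.12))
print("lug",at_z(ci,(175.5,499),.09))
t=cv2.imread("pics/top0.png")
for s,c in blobs(yel(t)): print("top",s,c,at_z(camera_info("top"),c,.131))
E
```

```text
[ 247  269   46   42 1499] [289.9293 269.8859] [ 0.5692 -0.3304  0.131 ] [ 0.5732 -0.3341  0.12  ]
[385 373  30   4  96] [374.7604 399.4583] [ 0.6831 -0.272   0.131 ] [ 0.692  -0.2732  0.12  ]
lug [ 0.577  -0.1342  0.09  ]
top [447  68  12  11  98] [ 73.0816 452.7551] [ 0.8998 -0.2301  0.131 ]
top [477  69  11  11  97] [ 73.9794 482.0722] [ 0.8997 -0.2901  0.131 ]
top [506  70  11  11  94] [ 74.9255 511.1596] [ 0.8996 -0.3496  0.131 ]
top [536  71  11  10  93] [ 75.6022 540.7634] [ 0.9001 -0.4102  0.131 ]
top [464 149  25  24 472] [160.339  475.7394] [ 0.7179 -0.275   0.131 ]
top [497 227  17  18 235] [235.4894 505.0085] [ 0.5682 -0.3306  0.131 ]
top [401 229  15  11  74] [233.0676 410.3784] [ 0.5678 -0.1453  0.131 ]
top [   0  234   26   99 1675] [275.5588  10.7504] [0.4644 0.62   0.131 ]
```

Call:
carry_out(deltas=[[0.07, [-0.02, -0.019, 0], 0], [0.07, [-0.0197, -0.0194, 0.02], 0], [0.07, [0, 0, 0.04], 0], [0.07, [0, 0, 0.04], 0], [0.07, [0, 0, 0.025], 0], [0.07, [0, 0, 0.01], 0], [0.07, [0, 0, 0], 0], [0.03, [0, 0, 0], 0], [0.03, [0, 0, 0], 0], [0.03, [0, 0, 0], 0], [0.03, [0, 0, 0], 0], [0.03, [0, 0, 0], 0]], grip_force=30)

```text
t: 6.0
tcp_pos: [0.5676, -0.3323, 0.1044]
orientation: [0.001, 0.228, 0.974, 0.0]
wrist_force: [0.2, 1.2, 3.2]
grip_width: 0.0355
finger_force: 30.0
```

```bash
python3 - <<'E'
from h import *
to([.567,-.331,.104]); snap("w2")
E
```

```text
t 6.0 tcp [ 0.5676 -0.3323  0.1044] j [-0.5677  0.3395  1.7663  0.0005  1.0347 -1.6778] tool delta [0.0012 0.0009 0.0004] ydir 63.59155791468603 F [0.2281 1.2286 3.2449] w 0.03548172847873075
```

View pics/w2.png

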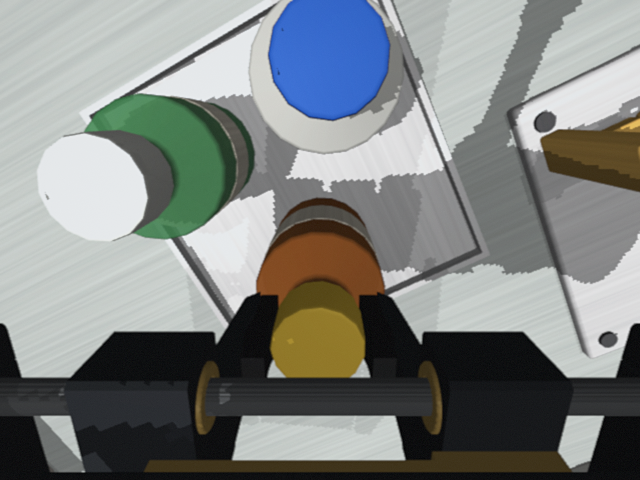

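The wrist view shows the amber cap held between the fingers at (330,318), with the neighbours clear. Next I'll get the cup position from the pictures already taken, then lift.

Call:
carry_out(deltas=[[0.03, [0, 0, -0.01], 0], [0.03, [0, 0, -0.03], 0], [0.03, [0, 0, -0.04], 0], [0.03, [0, 0, -0.04], 0], [0.03, [0, 0, -0.02], 0], [0.03, [0, 0, 0], 0]])

```text
t: 6.8
tcp_pos: [0.5677, -0.3328, 0.2453]
orientation: [0.001, 0.228, 0.974, -0.001]
wrist_force: [-0.6, -1.2, -2.6]
grip_width: 0.0352
finger_force: 30.0
```

```bash
python3 - <<'E'
from h import *
for c,box in(("top",(320,180,375,230)),("side",(258,228,300,265))):
    im=cv2.imread(f"pics/{c}0.png"); x0,y0,x1,y1=box
    m=np.zeros(im.shape[:2],np.uint8); m[y0:y1,x0:x1]=(im[y0:y1,x0:x1].max(2)<60)*255
    cs,h=cv2.findContours(m,cv2.RETR_CCOMP,cv2.CHAIN_APPROX_NONE)
    for k in cs:
        if len(k)>25:
            e=cv2.fitEllipse(k); print(c,len(k),e)
            for z in (.012,.0245,.037): print(at_z(camera_info(c),e[0][::-1],z))
ct,cs_=camera_info("top"),camera_info("side")
for p in([.644,-.023,.037],[.578,-.134,.09],[.58,.079,.072]): print(proj(ct,p),proj(cs_,p))
to([.645,-.023,.22])
E
```

```text
top 107 ((346.4333190917969, 204.57330322265625), (36.81365966796875, 37.48262023925781), 89.42579650878906)
[ 0.6462 -0.0247  0.012 ]
[ 0.6436 -0.0241  0.0245]
[ 0.6409 -0.0236  0.037 ]
top 88 ((346.05792236328125, 205.89764404296875), (30.321176528930664, 32.12423324584961), 104.47097778320312)
[ 0.6432 -0.0239  0.012 ]
[ 0.6406 -0.0234  0.0245]
[ 0.6379 -0.0228  0.037 ]
side 139 ((277.95135498046875, 247.6680450439453), (25.405139923095703, 28.238679885864258), 81.90975189208984)
[ 0.6472 -0.034   0.012 ]
[ 0.6451 -0.0239  0.0245]
[ 0.6431 -0.0139  0.037 ]
(np.float64(203.1701420633168), np.float64(346.20086585592475)) (np.float64(244.97734092414794), np.float64(278.0409252737335))
(np.float64(230.88394869070598), np.float64(400.99401487288225)) (np.float64(201.9513086113147), np.float64(306.64216977666484))
(np.float64(228.4042808690387), np.float64(297.46443957557284)) (np.float64(269.4960446620642), np.float64(297.6805409798118))
t 6.8 tcp [ 0.5677 -0.3328  0.2453] j [-0.568   0.2266  1.6377 -0.0002  1.2743 -1.6778] tool delta [0.0686 0.3119 0.0249] ydir 63.594300315188114 F [-0.6484 -1.2    -2.594 ] w 0.0352462251172232
```

Call:
carry_out(deltas=[[0.03, [0.005, 0.02, 0], 0], [0.03, [0.01, 0.045, 0], 0], [0.03, [0.01, 0.045, 0], 0], [0.03, [0.01, 0.045, 0], 0], [0.03, [0.01, 0.045, 0], 0], [0.03, [0.01, 0.045, 0], 0], [0.03, [0.01, 0.045, 0], 0], [0.03, [0.0045, 0.0206, 0.03], 0], [0.03, [0, 0, 0.03], 0], [0.03, [0, 0, 0], 0], [0.03, [0, 0, 0], 0]])

```text
t: 8.18
tcp_pos: [0.6425, -0.0227, 0.1832]
orientation: [-0.001, 0.228, 0.974, -0.0]
wrist_force: [-0.4, -0.5, -2.4]
grip_width: 0.0352
finger_force: 30.0
```

```bash
python3 - <<'E'
from h import *
ci,im=snap("w3"); to([.6435,-.0238,.111])
print("cup",[(d["conf"],d["location"],at_z(ci,d["location"],.012)) for d in place_of("wrist","cup")[:2]])
print("bot",[(d["conf"],d["location"]) for d in place_of("wrist","bottle_mid")[:1]])
t=status.observe()["tcp_pos"]; print("exp bottle px",proj(ci,[t[0],t[1],t[2]-.035]))
print("rim fwd",[(z,proj(ci,[.6435,-.0238,z])) for z in(.012,.037)])
for n,z in(("lug",.09),("handle",.113),("eye",.072),("bar_hinge",.072)):
    print(n,[(d["conf"],d["location"],at_z(ci,d["location"],z)) for d in place_of("wrist",n)[:1]])
E
```

```text
t 8.22 tcp [ 0.6433 -0.023   0.1844] j [-0.0745  0.2426  1.7327  0.0001  1.1655 -1.1844] tool delta [-0.0005 -0.0007  0.0734] ydir 63.58701923717505 F [-0.5038  0.0191 -2.4022] w 0.03517168530798882
cup []
bot []
exp bottle px (np.float64(283.69026431862954), np.float64(319.0840801911909))
rim fwd [(0.012, (np.float64(217.73824189298915), np.float64(318.23461822861873))), (0.037, (np.float64(225.398642115918), np.float64(318.218935953357)))]
lug [(0.89, [232.3, 124.4], array([ 0.5766, -0.1363,  0.09  ]))]
handle []
eye []
bar_hinge [(0.56, [87.3, 408.1], array([0.5779, 0.0732, 0.072 ]))]
```

View pics/w3.png

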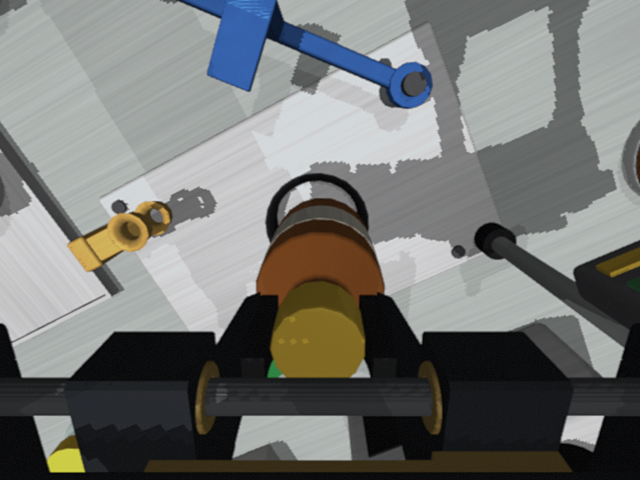

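The cup ring spans columns 267–368 with its far edge at row 174, which puts it within about 2 mm of being centred under the bottle. I'm lowering.

Call:
carry_out(deltas=[[0.03, [0, -0.0005, 0.025], 0], [0.03, [0, 0, 0.02], 0], [0.03, [0, 0, 0.01], 0], [0.03, [0, 0, 0.008], 0], [0.03, [0, 0, 0.006], 0], [0.03, [0, 0, 0.003], 0], [0.03, [0, 0, 0], 0]])

```text
t: 9.4
tcp_pos: [0.6433, -0.0236, 0.1125]
orientation: [0.001, 0.228, 0.974, 0.0]
wrist_force: [0.1, -0.6, -0.8]
grip_width: 0.0353
finger_force: 30.0
```

```bash
python3 - <<'E'
from h import *
to([.6435,-.0238,.111])
E
```

```text
t 9.4 tcp [ 0.6433 -0.0236  0.1125] j [-0.0753  0.3072  1.7929 -0.      1.0403 -1.1853] tool delta [-0.0003 -0.0001  0.0015] ydir 63.60027686235543 F [ 0.1403 -0.596  -0.8261] w 0.035290366901914325
```

Call:
carry_out(deltas=[[0.03, [0, 0, 0.001], 0], [0.03, [0, 0, 0], 0], [0.06, [0, 0, 0], 0], [0.06, [0, 0, 0], 0], [0.06, [0, 0, 0], 0], [0.06, [0, 0, -0.02], 0], [0.06, [0, 0, -0.04], 0], [0.06, [0, 0, -0.03], 0], [0.06, [-0.01, -0.01, 0], 0], [0.06, [0, 0, 0], 0]])

```text
t: 10.65
tcp_pos: [0.6473, -0.0381, 0.2007]
orientation: [0.0, 0.229, 0.973, -0.0]
wrist_force: [0.6, -1.1, -0.2]
grip_width: 0.0598
finger_force: 0.0
```

```bash
python3 - <<'E'
from h import *
to([.459,-.029,.2])
for c in("top","side"):
    ci,im=snap(c+"4",c)
    for n,z in(("bottle_mid",.076),("handle",.113),("eye",.072)):
        print(c,n,[(d["conf"],d["location"],at_z(ci,d["location"],z)) for d in place_of(c,n)[:2]])
E
```

```text
t 10.65 tcp [ 0.6473 -0.0381  0.2007] j [-0.097   0.2394  1.7055 -0.0004  1.1965 -1.2057] tool delta [ 0.1726 -0.0758  0.0007] ydir 63.53514155513225 F [ 0.5603 -1.0778 -0.2174] w 0.05980767412246404
top bottle_mid [(0.68, [202.5, 344.9], array([ 0.6369, -0.0185,  0.076 ])), (0.36, [244.3, 178.2], array([0.5394, 0.3231, 0.076 ]))]
top handle [(0.57, [176.5, 457.5], array([ 0.6889, -0.2438,  0.113 ]))]
top eye [(0.68, [216.0, 176.9], array([0.5991, 0.331 , 0.072 ]))]
side bottle_mid [(0.63, [234.5, 278.0], array([ 0.6422, -0.0262,  0.076 ]))]
side handle [(0.83, [225.3, 348.3], array([ 0.4627, -0.0394,  0.113 ])), (0.58, [172.4, 344.9], array([ 0.4815, -0.2316,  0.113 ]))]
side eye [(0.7, [228.4, 363.3], array([ 0.4235, -0.0678,  0.072 ]))]
```

Call:
carry_out(deltas=[[0.05, [0.03, -0.013, 0], 0], [0.05, [0.045, -0.02, 0], 0], [0.05, [0.045, -0.02, 0], 0], [0.05, [0.04, -0.017, 0], 0], [0.05, [0.0126, -0.0058, 0], 0.176], [0.05, [0, 0, 0], 0.176], [0.05, [0, 0, 0], 0.176], [0.05, [0, 0, 0], 0.176], [0.05, [0, 0, 0], 0.176], [0.05, [0, 0, 0], 0.176], [0.05, [0, 0, 0], 0.176], [0.05, [0, 0, 0], 0.176]])

```text
t: 12.55
tcp_pos: [0.4589, -0.028, 0.2007]
orientation: [-0.0, 0.806, 0.592, -0.0]
wrist_force: [-0.3, 0.1, -0.2]
grip_width: 0.0498
finger_force: 0.0
```

Call:
carry_out(deltas=[[0.05, [0, 0, 0], 0.176], [0.05, [0, 0, 0], 0.176], [0.05, [0, 0, 0], 0.174], [0.05, [0, 0, 0], 0], [0.05, [0, 0, 0], 0]])

```text
t: 13.18
tcp_pos: [0.4589, -0.028, 0.2007]
orientation: [-0.0, 0.931, 0.366, -0.0]
wrist_force: [0.1, 0.2, -0.5]
grip_width: 0.0499
finger_force: 0.0
```

```bash
python3 - <<'E'
from h import *
ci,im=snap("w5"); to([.461,-.030,.095])
for n,z in(("bottle_mid",.076),("handle",.113),("eye",.072),("lug",.09),("bar_hinge",.072)):
    print(n,[(d["conf"],d["location"],at_z(ci,d["location"],z)) for d in place_of("wrist",n)[:2]])
E
```

```text
t 13.22 tcp [ 0.4589 -0.0281  0.2007] j [-0.1152 -0.1234  2.0888  0.      1.1763  0.7064] tool delta [0.0002 0.0028 0.1057] ydir -47.07429191509981 F [-0.6635 -0.4434  0.1404] w 0.05054223872366918
bottle_mid [(0.92, [25.5, 506.5], array([ 0.6434, -0.023 ,  0.076 ]))]
handle [(0.75, [250.0, 321.1], array([ 0.4593, -0.0314,  0.113 ]))]
eye [(0.91, [291.0, 317.2], array([ 0.4208, -0.0635,  0.072 ]))]
lug [(0.74, [218.4, 540.3], array([ 0.5776, -0.1352,  0.09  ]))]
bar_hinge []
```

View pics/w5.png

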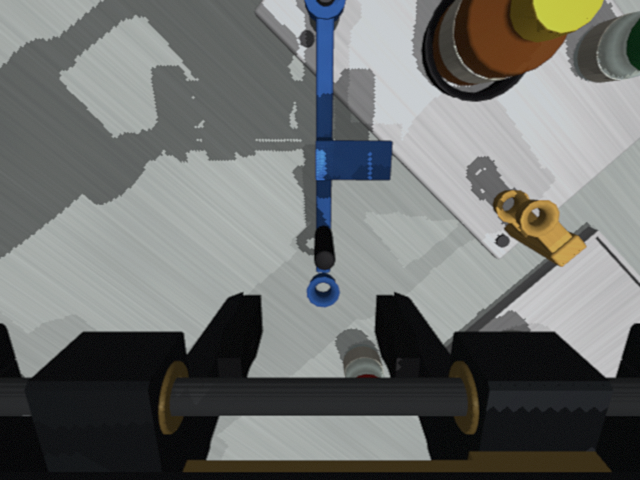

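The handle's top is at (256,324), centred between the fingers, and the bar runs straight up the picture. The bottle is standing in the cup.

Call:
carry_out(deltas=[[0.05, [-0.0008, 0.0025, 0.02], 0], [0.05, [0, 0, 0.035], 0], [0.05, [0, 0, 0.035], 0], [0.05, [0, 0, 0.0155], 0], [0.05, [0, 0, 0], 0], [0.005, [0, 0, 0], 0], [0.005, [0, 0, 0], 0], [0.005, [0, 0, 0], 0], [0.005, [0, 0, 0], 0], [0.005, [0, 0, 0], 0]], grip_force=15)

```text
t: 14.72
tcp_pos: [0.4605, -0.0305, 0.0958]
orientation: [0.0, 0.931, 0.365, 0.0]
wrist_force: [-0.8, -0.5, 2.7]
grip_width: 0.0135
finger_force: 15.0
```

```bash
python3 - <<'E'
from h import *
to([.461,-.030,.095])
H=np.array([.580,.0765]); L=np.array([.5772,-.135])
s=status.observe(); p=s["tcp_pos"][:2]; M=rot(s["orientation"])
v=p-H; r=np.hypot(*v); a0=np.arctan2(*v[::-1]); d=L-H; a1=np.arctan2(*d[::-1])
dth=(a1-a0)%(2*np.pi); print("r",r,"swing",dth,np.hypot(*d),"end",H+r*d/np.hypot(*d))
# per-row shift in tool axes for an exact arc of step g (rotating with bar): chord at half angle
tx=M[:2,0]; ty=M[:2,1]; n=7; g=dth/n
q=H+R.from_euler('z',g).as_matrix()[:2,:2]@v; print("n",n,"g",g,"shift",tx@(q-p),ty@(q-p))
E
```

```text
t 14.72 tcp [ 0.4605 -0.0305  0.0958] j [-0.1202 -0.0023  2.1879  0.      0.9549  0.7038] tool delta [ 0.0007 -0.0001  0.0008] ydir -47.21238039992075 F [-0.8106 -0.4854  2.6586] w 0.013515285138997557
r 0.16041462100214168 swing 0.8269778531931249 0.21151853346692817 end [ 0.5779 -0.0839]
n 7 g 0.11813969331330355 shift 0.0008116278713564545 0.01892291156418004
```

Call:
carry_out(deltas=[[0.005, [0.0001, 0.0095, 0], -0.059], [0.005, [0.0008, 0.0189, 0], -0.118], [0.005, [0.0008, 0.0189, 0], -0.118], [0.005, [0.0008, 0.0189, 0], -0.118], [0.005, [0.0008, 0.0189, 0], -0.118], [0.005, [0.0008, 0.0189, 0], -0.118], [0.005, [0.0008, 0.0189, 0], -0.118], [0.005, [0.0001, 0.0095, 0], -0.059], [0.005, [0, 0, 0], 0], [0.005, [0, 0, 0], 0]])

```text
t: 15.98
tcp_pos: [0.5781, -0.082, 0.0958]
orientation: [-0.001, 0.707, 0.708, 0.001]
wrist_force: [-0.3, 6.8, 3.7]
grip_width: 0.0129
finger_force: 15.0
```

```bash
python3 - <<'E'
from h import *
to([.5779,-.0839,.096]); ci,im=snap("w6")
for n,z in(("lug",.09),("bar_hinge",.072),("eye",.072)):
    print(n,[(d["conf"],d["location"],at_z(ci,d["location"],z)) for d in place_of("wrist",n)[:2]])
cv2.imwrite("pics/w6.png",im)
E
```

```text
t 15.97 tcp [ 0.5781 -0.082   0.0958] j [-0.1855  0.2221  1.9366  0.0039  0.9826 -0.1892] tool delta [-0.0019 -0.0002 -0.0002] ydir 0.09211595737724973 F [-0.293   6.8422  3.7256] w 0.012937557885181621
lug []
bar_hinge []
eye []
```

View pics/w6.png

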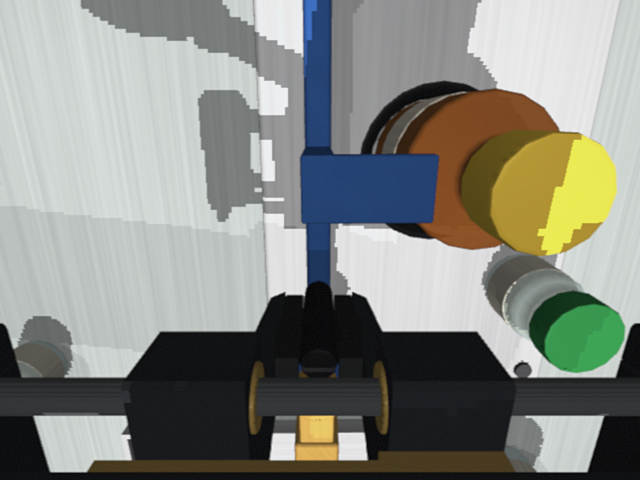

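The bar lies parallel to the dock with its tongue over the bottle's shoulder, and the handle is in the grip at (330,318). I'm releasing and rising to check alignment.

Call:
carry_out(deltas=[[0.03, [0, 0, 0], 0], [0.03, [0, 0, 0], 0], [0.03, [0, 0, -0.01], 0], [0.04, [0, 0, -0.03], 0], [0.04, [0, 0, -0.05], 0], [0.04, [-0.02, 0, -0.05], 0], [0.04, [-0.05, 0, 0], 0], [0.04, [-0.05, 0, 0], 0], [0.04, [0, 0, 0], 0], [0.04, [0, 0, 0], 0]])

```text
t: 17.42
tcp_pos: [0.5773, -0.2039, 0.2354]
orientation: [-0.0, 0.707, 0.707, 0.0]
wrist_force: [0.6, -0.4, -0.4]
grip_width: 0.0397
finger_force: 0.0
```

```bash
python3 - <<'E'
from h import *
to([.5779,-.0839,.2]); ci,im=snap("w7")
for n,z in(("lug",.09),("bar_hinge",.072),("handle",.113),("eye",.072),("bottle_mid",.076)):
    print(n,[(d["conf"],d["location"],at_z(ci,d["location"],z)) for d in place_of("wrist",n)[:2]])
cv2.imwrite("pics/w7.png",im)
E
```

```text
t 17.43 tcp [ 0.5773 -0.2039  0.2354] j [-0.3805  0.1488  1.7478  0.0005  1.2454 -0.3816] tool delta [0.12   0.0007 0.0354] ydir 0.053016343286555766 F [ 0.6431 -0.4407 -0.4145] w 0.03971510066287269
lug [(0.84, [133.4, 316.0], array([ 0.5758, -0.1334,  0.09  ]))]
bar_hinge []
handle [(0.59, [54.4, 317.3], array([ 0.5768, -0.083 ,  0.113 ]))]
eye [(0.62, [135.6, 316.9], array([ 0.5764, -0.1357,  0.072 ]))]
bottle_mid []
```

View pics/w7.png

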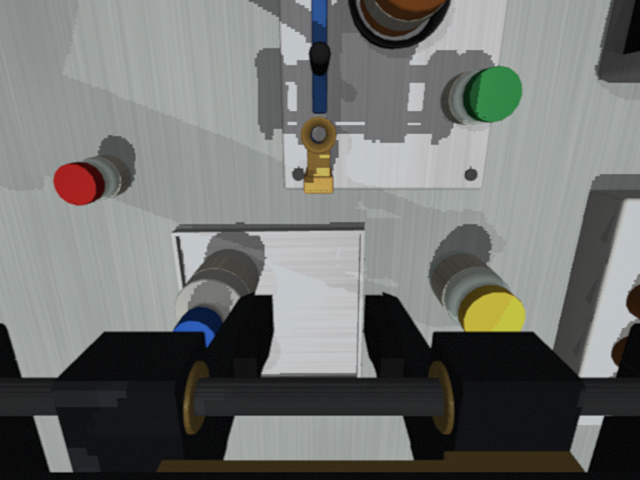

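The upper lug's ring is at (133,319) and the bar and handle at column 319–320, so they look in line. I'll check this in numbers and plan the move to the pin.

```bash
python3 - <<'E'
from h import *
ci=camera_info("wrist"); im=cv2.imread("pics/w7.png"); hsv=cv2.cvtColor(im,cv2.COLOR_BGR2HSV)
b=cv2.inRange(hsv,(105,120,30),(125,255,255))
for r in range(78,114,6):
    c=np.flatnonzero(b[r,300:345])+300; print(r,c.min(),c.max(),c.mean(),at_z(ci,(r,c.mean()),.068)[:2])
y=cv2.inRange(hsv,(10,90,60),(30,255,255)); y[:105]=0;y[150:]=0
c=np.argwhere(y); print("lug ring",c[:,1].min(),c[:,1].max(),c[:,0].min(),
 [ (r,np.flatnonzero(y[r])[[0,-1]]) for r in (120,126,132,138) if y[r].any()])
print(at_z(ci,(133,319),.09))
h=cv2.imread("pics/top0.png"); m=cv2.inRange(cv2.cvtColor(h,cv2.COLOR_BGR2HSV),(22,110,130),(34,255,255)); m[:, :160]=0;m[:,190:]=0;m[:200]=0;m[:200]=0;m[230:]=0
p=np.argwhere(m).mean(0); ct=camera_info("top"); print("pin head top px",p,at_z(ct,p,.105),at_z(ct,p,.094))
s=cv2.imread("pics/side0.png"); m=cv2.inRange(cv2.cvtColor(s,cv2.COLOR_BGR2HSV),(22,110,130),(34,255,255)); m[:340]=0;m[370:]=0;m[:,:260]=0;m[:,290:]=0
q=np.argwhere(m).mean(0); cs=camera_info("side"); print(q,at_z(cs,q,.098),tri(ct,p,cs,q))
to([.599,.328,.24])
E
```

```text
78 313 326 319.5 [ 0.5784 -0.0919]
84 313 326 319.5 [ 0.5784 -0.0962]
90 313 326 319.5 [ 0.5784 -0.1006]
96 313 325 319.0 [ 0.5781 -0.105 ]
102 313 325 319.0 [ 0.5781 -0.1094]
108 313 325 319.0 [ 0.5781 -0.1138]
lug ring 301 335 117 [(120, array([309, 329])), (126, array([303, 333])), (132, array([301, 335])), (138, array([301, 335]))]
[ 0.5782 -0.1322  0.09  ]
pin head top px [212.4364 170.5455] [0.6002 0.333  0.105 ] [0.6023 0.3369 0.094 ]
[352.5    274.2941] [0.6037 0.3245 0.098 ] (array([0.6007, 0.3311, 0.1101]), np.float64(0.002677958373780131))
t 17.73 tcp [ 0.5776 -0.2029  0.2352] j [-0.3786  0.1487  1.7481  0.0001  1.2449 -0.3821] tool delta [ 0.5309  0.0232 -0.0047] ydir 0.19582548439784186 F [-0.0701 -0.8802  0.2264] w 0.04006567346201694
```

Call:
carry_out(deltas=[[0.04, [0.03, 0.002, 0], 0], [0.04, [0.055, 0.0023, 0], 0], [0.04, [0.055, 0.0023, 0], 0], [0.04, [0.055, 0.0023, 0], 0], [0.04, [0.055, 0.0023, 0], 0], [0.04, [0.055, 0.0023, 0], 0], [0.04, [0.055, 0.0023, 0], 0], [0.04, [0.055, 0.0023, 0], 0], [0.04, [0.055, 0.0023, 0], 0], [0.04, [0.045, 0.0023, 0], 0], [0.04, [0.019, 0.0005, 0], 0]])

```text
t: 19.1
tcp_pos: [0.5989, 0.333, 0.235]
orientation: [-0.0, 0.705, 0.709, -0.0]
wrist_force: [0.1, -0.9, 0.0]
grip_width: 0.0404
finger_force: 0.0
```

Call:
carry_out(deltas=[[0.04, [0, 0, 0], -0.1745], [0.04, [0, 0, 0], -0.1745], [0.04, [0, 0, 0], -0.1745], [0.04, [0, 0, 0], -0.1745], [0.04, [0, 0, 0], -0.1745], [0.04, [0, 0, 0], -0.1745], [0.04, [0, 0, 0], -0.1745], [0.04, [0, 0, 0], 0], [0.04, [0, 0, 0], 0]])

```text
t: 20.23
tcp_pos: [0.5996, 0.3296, 0.2352]
orientation: [-0.0, 0.174, 0.985, -0.0]
wrist_force: [-0.1, 0.1, 0.6]
grip_width: 0.0396
finger_force: 0.0
```

```bash
python3 - <<'E'
from h import *
ci,im=snap("w8"); to([.6005,.331,.0755])
for n,z in(("pin_mid",.059),("pin_flange",.07),("rod_a_mid",.059)):
    print(n,[(d["conf"],d["location"],at_z(ci,d["location"],z)) for d in place_of("wrist",n)[:3]])
m=cv2.inRange(cv2.cvtColor(im,cv2.COLOR_BGR2HSV),(22,110,120),(34,255,255))
n,l,st,c=cv2.connectedComponentsWithStats(m)
for i in range(1,n):
    if st[i][4]>60: print(st[i],c[i],at_z(ci,c[i][::-1],.10))
E
```

```text
t 20.27 tcp [0.5996 0.3298 0.2352] j [ 0.4665  0.2834  1.5859 -0.0002  1.2724 -0.7545] tool delta [-0.0004  0.0015  0.1597] ydir 69.95827987803642 F [0.0994 0.2516 1.0412] w 0.039965175025298755
pin_mid [(0.67, [217.7, 319.1], array([0.6023, 0.3288, 0.059 ]))]
pin_flange [(0.9, [219.1, 318.8], array([0.6007, 0.3291, 0.07  ]))]
rod_a_mid [(0.95, [64.9, 317.9], array([0.485 , 0.3705, 0.059 ]))]
[595   0   8  44  92] [598.1413  22.4022] [0.5298 0.5536 0.1   ]
[309 222  22  21 350] [319.3886 231.6771] [0.6031 0.3287 0.1   ]
```

View pics/w8.png

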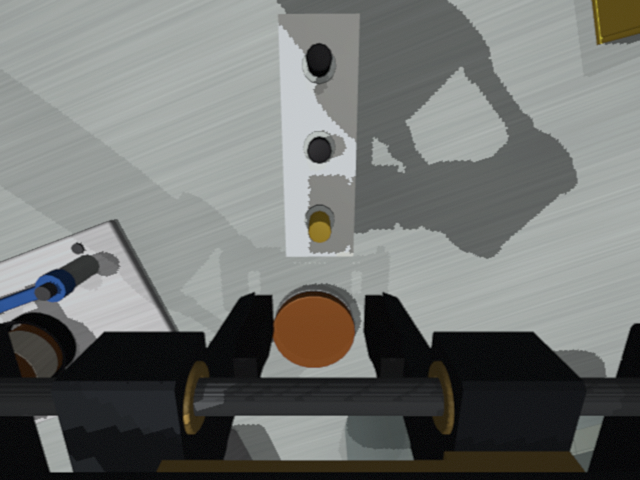

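The yellow head is at (232,320) on the fingers' centre line, and the row of rods runs straight up the picture. I'm descending to grip just above the flange.

Call:
carry_out(deltas=[[0.04, [-0.0015, -0.0003, 0.03], 0], [0.04, [0, 0, 0.045], 0], [0.04, [0, 0, 0.045], 0], [0.04, [0, 0, 0.025], 0], [0.04, [0, 0, 0.01], 0], [0.04, [0, 0, 0], 0], [0.04, [0, 0, 0], 0], [0.01, [0, 0, 0], 0], [0.01, [0, 0, 0], 0], [0.01, [0, 0, 0], 0], [0.01, [0, 0, 0], 0], [0.01, [0, 0, 0], 0]], grip_force=25)

```text
t: 21.92
tcp_pos: [0.6014, 0.3295, 0.081]
orientation: [0.0, 0.173, 0.985, 0.0]
wrist_force: [-0.3, -0.7, 4.5]
grip_width: 0.0167
finger_force: 25.0
```

```bash
python3 - <<'E'
from h import *
snap("w9");to([.578,-.133,.2])
E
```

```text
t 21.98 tcp [0.6014 0.3295 0.081 ] j [ 0.4649  0.4111  1.7152  0.      1.0141 -0.7586] tool delta [-0.1355 -0.4428 -0.1192] ydir 70.10253132563098 F [-1.0739 -0.4054  5.1745] w 0.017410209982215756
```

View pics/w9.png

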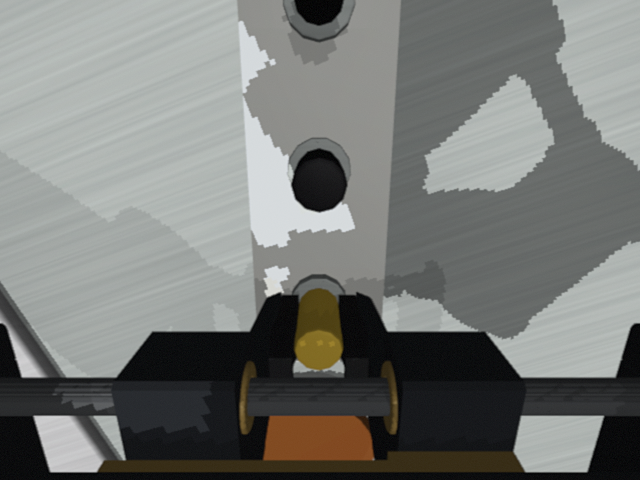

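The head is gripped at (345,319), centred between the pads, and the rods are untouched. Lifting.

Call:
carry_out(deltas=[[0.01, [0, 0, -0.01], 0], [0.01, [0, 0, -0.03], 0], [0.01, [0, 0, -0.04], 0], [0.01, [0, 0, -0.045], 0], [0.01, [0, 0, -0.025], 0], [0.01, [-0.012, -0.042, 0], 0], [0.01, [-0.016, -0.052, 0], 0], [0.01, [-0.016, -0.052, 0], 0], [0.01, [-0.016, -0.052, 0], 0], [0.01, [-0.016, -0.052, 0], 0], [0.01, [-0.016, -0.052, 0], 0], [0.01, [-0.016, -0.052, 0], 0]])

```text
t: 23.48
tcp_pos: [0.5812, -0.042, 0.23]
orientation: [-0.0, 0.173, 0.985, -0.0]
wrist_force: [0.7, -0.4, -1.0]
grip_width: 0.0174
finger_force: 25.0
```

Call:
carry_out(deltas=[[0.01, [-0.016, -0.052, 0], 0], [0.01, [-0.01, -0.03, 0], 0], [0.01, [0, 0, 0], 0], [0.01, [0, 0, 0], 0]])

```text
t: 23.98
tcp_pos: [0.5782, -0.1257, 0.2299]
orientation: [-0.0, 0.173, 0.985, 0.0]
wrist_force: [-0.2, 0.2, -0.9]
grip_width: 0.0172
finger_force: 25.0
```

```bash
python3 - <<'E'
from h import *
ci,im=snap("w10"); to([.578,-.133,.2])
s=status.observe(); t=s["tcp_pos"]; M=rot(s["orientation"])
im9=cv2.imread("pics/w9.png")
f=lambda i:cv2.inRange(cv2.cvtColor(i,cv2.COLOR_BGR2HSV),(22,110,60),(34,255,255))
for nm,i in(("w9",im9),("w10",im)):
    m=f(i); m[:280]=0;m[375:]=0;m[:,:290]=0;m[:,350:]=0; a=np.argwhere(m)
    print(nm,a.min(0),a.max(0),a.mean(0),M.T@(at_z(ci,a.mean(0),t[2]+.025)-t))
for n,z in(("lug",.09),("eye",.072),("handle",.113),("bottle_mid",.076),("pin_flange",t[2]-.01)):
    print(n,[(d["conf"],d["location"],at_z(ci,d["location"],z)) for d in place_of("wrist",n)[:2]])
print("proj pin axis tip/flange/top if on tcp axis",[proj(ci,[t[0],t[1],t[2]+k]) for k in(-.074,-.01,.032)])
print("proj lug", proj(ci,[.578,-.133,.09]))
E
```

```text
t 24.02 tcp [ 0.5784 -0.1252  0.23  ] j [-0.2556  0.114   1.797   0.0005  1.2314 -1.48  ] tool delta [-0.0023 -0.0074  0.0299] ydir 70.13886227681277 F [ 0.1982 -0.8017 -0.8905] w 0.017006732462604486
w9 [289 294] [369 342] [330.1877 318.2682] [ 0.0062 -0.001  -0.025 ]
w10 [289 294] [369 342] [330.1608 318.3106] [ 0.0062 -0.001  -0.025 ]
lug [(0.81, [228.7, 306.9], array([ 0.5771, -0.1355,  0.09  ]))]
eye [(0.97, [225.1, 306.4], array([ 0.5787, -0.1371,  0.072 ]))]
handle []
bottle_mid [(0.89, [248.4, 457.8], array([ 0.6412, -0.0219,  0.076 ])), (0.52, [251.8, 317.2], array([ 0.6032, -0.1362,  0.076 ]))]
pin_flange [(0.95, [298.2, 317.6], array([ 0.5764, -0.1259,  0.22  ])), (0.45, [224.9, 305.5], array([ 0.5412, -0.1188,  0.22  ]))]
proj pin axis tip/flange/top if on tcp axis [(np.float64(254.26790968604925), np.float64(319.84185187148546)), (np.float64(301.37761899187643), np.float64(320.46873324853965)), (np.float64(355.57405625070396), np.float64(321.18991658252475))]
proj lug (np.float64(228.65116055703527), np.float64(310.20095773076184))
```

View pics/w10.png

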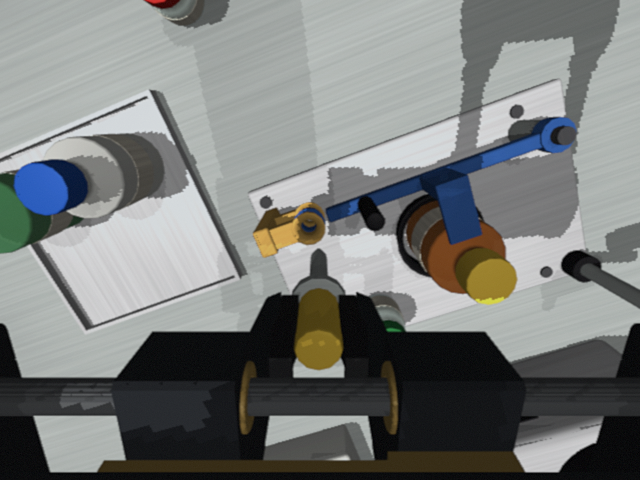

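The pin hangs upright: tip at (250,318), head top at (349,318), and the lug mouth at about (228,309). I'll fit the ring numerically against the pin.

```bash
python3 - <<'E'
from h import *
from scipy.optimize import least_squares
ci=camera_info("wrist"); t=status.observe()["tcp_pos"]
im=cv2.imread("pics/w10.png"); hsv=cv2.cvtColor(im,cv2.COLOR_BGR2HSV)
y=cv2.inRange(hsv,(10,90,50),(32,255,255)); y[:200]=0;y[262:]=0;y[:,:245]=0;y[:,335:]=0
for r in range(202,256,3):
    c=np.flatnonzero(y[r]); 
    if len(c): print(r,''.join('#' if v else '.' for v in y[r,250:332]))
for p in([.578,-.133],[.5775,-.1345]):
  pts=[proj(ci,[p[0]+.0145*np.cos(a),p[1]+.0145*np.sin(a),.09]) for a in np.arange(0,6.28,.01)]
  b=[proj(ci,[p[0]+.0095*np.cos(a),p[1]+.0095*np.sin(a),.09]) for a in np.arange(0,6.28,.01)]
  for q in(pts,b): q=np.array(q); print(p,"rows",q[:,0].min(),q[:,0].max(),"cols",q[:,1].min(),q[:,1].max())
print("tip proj now, offsets 0/2mm/3mm",[proj(ci,t+rot(status.observe()["orientation"])@[k,0,.074]) for k in(0,.002,.003)])
# tip mask: gray dark column end
for r in range(244,262,2): print(r, im[r,306:332:2].max(1))
E
```

```text
202 ..........................................................####....................
205 ..................................................##################..............
208 ...............................................#######...........######...........
211 .................###########............#########.....................###.........
214 ...............###############..###############....################......#........
217 .............###############################....######################............
220 ...........###############################################....###########.........
223 .........##########################################...####################........
226 ........###########################################.......###......########.......
229 ......##############################################..............#########.......
232 ....#####################################################...##############........
235 ...######################################################################.........
238 .....###############################################
[... 918 characters left out ...]
1103731995442), np.float64(319.183407267362)), (np.float64(251.12775827823782), np.float64(319.18807503712674)), (np.float64(249.63046522457066), np.float64(319.19041828941687))]
244 [133 134 140 148 169 197 199 197 199 202 202 203 200]
246 [207 198 202 200 199 201 204 205 203 201 197 193 193]
248 [197 197 199 202 206 182 132 167 196 193 196 198 199]
250 [201 203 204 205 171  77  53  60 146 202 201 200 200]
252 [201 198 197 167  74  59  58  53  57 149 203 201 201]
254 [193 196 187  89  64  60  57  58  54  60 165 202 200]
256 [198 201 171  69  60  56  57  58  55  54 138 203 200]
258 [201 202 152  64  59  54  58  58  56  54 110 200 200]
260 [203 202 150  62  55  57  59  57  55  56  96 194 198]
```

Call:
carry_out(deltas=[[0.01, [-0.0043, -0.0091, 0], 0], [0.01, [0, 0, 0.02], 0], [0.01, [0, 0, 0.02], 0], [0.01, [0, 0, 0.012], 0], [0.01, [0, 0, 0], 0], [0.01, [0, 0, 0], 0]])

```text
t: 25.02
tcp_pos: [0.5798, -0.1363, 0.1784]
orientation: [0.0, 0.173, 0.985, -0.0]
wrist_force: [0.6, 0.2, -0.5]
grip_width: 0.0174
finger_force: 25.0
```

```bash
python3 - <<'E'
from h import *
ci,im=snap("w11"); to([.5794,-.1352,.1]); s=status.observe();t=s["tcp_pos"]
print("tip proj (2,-.5)",proj(ci,t+rot(s["orientation"])@[.002,-.0005,.074]))
hsv=cv2.cvtColor(im,cv2.COLOR_BGR2HSV); y=cv2.inRange(hsv,(10,90,50),(32,255,255))
for r in range(200,292,4): print(r,''.join('#' if y[r,c] else ('o' if im[r,c].max()<85 else '.') for c in range(240,370,2)))
L=np.array([.5773,-.135])
q=np.array([proj(ci,[L[0]+.0145*np.cos(a),L[1]+.0145*np.sin(a),.09]) for a in np.arange(0,6.28,.01)]); print("ring exp",q.min(0),q.max(0))
E
```

```text
t 25.07 tcp [ 0.5801 -0.1364  0.1789] j [-0.2728  0.1594  1.843  -0.      1.1379 -1.4963] tool delta [0.0012 0.0009 0.0789] ydir 70.10495394078538 F [ 0.2314 -0.9216 -0.5459] w 0.01730972231988363
tip proj (2,-.5) (np.float64(251.93868313618682), np.float64(318.42881163277553))
200 .................................................................
204 .............oooo................................................
208 ............oooooo............................................ooo
212 ............ooooo...................#########...........ooooooo..
216 ...................##.............#####oooo####....oooooo........
220 ...............#######......#######oo...o....o##..oo...o.........
224 ..............###################o.o#########o.....oo.oo.........
228 .............###################oo##############...ooooo.........
232 ...........######################################o...oo..........
236 ..........##########################oo######o#####...............
240 .........###########################ooooooooo######..............
244 ........#############################ooooooo#######..............
248 .......################################o##########...............
252 ........#############################ooooo#######................
256 .........###########################ooooooo####..................
260 ..........####################......ooooooo......................
264 ...........#############............ooooooo......................
268 ...........###########..............oooooooo.....................
272 ............########................oooooooo.....................
276 ...................................ooooooooo.....................
280 ...............................oooo..........ooo.................
284 .............................oo..................o...............
288 o...........................o..........#...........o.............
ring exp [221.623  297.9805] [262.953 341.534]
```

Call:
carry_out(deltas=[[0.01, [0.001, 0.0009, 0], 0], [0.01, [0, 0, 0.008], 0], [0.01, [0, 0, 0.006], 0], [0.01, [0, 0, 0.006], 0], [0.01, [0, 0, 0.006], 0], [0.01, [0, 0, 0], 0]])

```text
t: 25.82
tcp_pos: [0.5783, -0.135, 0.1513]
orientation: [-0.001, 0.173, 0.985, 0.0]
wrist_force: [-0.6, -0.6, -1.5]
grip_width: 0.0175
finger_force: 25.0
```

```bash
python3 - <<'E'
from h import *
to([.5794,-.1352,.101])
E
```

```text
t 25.82 tcp [ 0.5783 -0.135   0.1513] j [-0.2713  0.1824  1.8705  0.      1.0902 -1.4947] tool delta [-0.0012  0.0002  0.0503] ydir 70.09662903288637 F [-0.6008 -0.5601 -1.5361] w 0.01751862694552899
```

Call:
carry_out(deltas=[[0.01, [0, 0, 0.006], 0], [0.01, [0, 0, 0.006], 0], [0.01, [0, 0, 0.006], 0], [0.01, [0, 0, 0.006], 0], [0.01, [0, 0, 0], 0]])

```text
t: 26.45
tcp_pos: [0.5784, -0.135, 0.1274]
orientation: [-0.001, 0.173, 0.985, 0.0]
wrist_force: [0.7, -0.8, -1.4]
grip_width: 0.0167
finger_force: 25.0
```

```bash
python3 - <<'E'
from h import *
to([.5794,-.1352,.101])
E
```

```text
t 26.45 tcp [ 0.5784 -0.135   0.1274] j [-0.2712  0.2061  1.8903  0.      1.0464 -1.4947] tool delta [-0.001   0.0001  0.0264] ydir 70.09846489082766 F [ 0.7031 -0.8239 -1.3838] w 0.016743989776930743
```

Tip is at about 53 mm, through the eye, with no side force. Continuing to seat.

Call:
carry_out(deltas=[[0.01, [0, 0, 0.006], 0], [0.01, [0, 0, 0.006], 0], [0.01, [0, 0, 0.006], 0], [0.01, [0, 0, 0.005], 0], [0.01, [0, 0, 0.002], 0], [0.01, [0, 0, 0], 0]])

```text
t: 27.2
tcp_pos: [0.5788, -0.1351, 0.103]
orientation: [-0.0, 0.173, 0.985, 0.0]
wrist_force: [0.1, -0.3, -1.0]
grip_width: 0.0174
finger_force: 25.0
```

```bash
python3 - <<'E'
from h import *
to([.5794,-.1352,.101])
E
```

```text
t 27.2 tcp [ 0.5788 -0.1351  0.103 ] j [-0.2712  0.2326  1.9082 -0.      1.0011 -1.4947] tool delta [-0.0006  0.0001  0.002 ] ydir 70.10237849841157 F [ 0.1466 -0.2839 -0.983 ] w 0.0173711631913221
```

Call:
carry_out(deltas=[[0.01, [0, 0, 0.0015], 0], [0.01, [0, 0, 0], 0], [0.04, [0, 0, 0], 0], [0.04, [0, 0, 0], 0], [0.04, [0, 0, 0], 0], [0.04, [0, 0, -0.01], 0], [0.04, [0, 0, -0.03], 0], [0.04, [0, 0, -0.04], 0], [0.04, [0, 0, -0.04], 0], [0.04, [0, -0.03, 0], 0], [0.04, [0, 0, 0], 0], [0.04, [0, 0, 0], 0]])

```text
t: 28.7
tcp_pos: [0.5685, -0.163, 0.2216]
orientation: [-0.0, 0.173, 0.985, 0.0]
wrist_force: [0.3, 0.1, -0.1]
grip_width: 0.0399
finger_force: 0.0
```

```bash
python3 - <<'E'
from h import *
ci,im=snap("w12"); to([.578,-.134,.2])
for n,z in(("pin_flange",.09),("pin_mid",.079),("lug",.09),("handle",.113),("bottle_mid",.076),("eye",.072)):
    print(n,[(d["conf"],d["location"],at_z(ci,d["location"],z)) for d in place_of("wrist",n)[:2]])
m=cv2.inRange(cv2.cvtColor(im,cv2.COLOR_BGR2HSV),(22,110,100),(34,255,255))
n,l,st,c=cv2.connectedComponentsWithStats(m)
for i in range(1,n):
    if st[i][4]>100: print(st[i],c[i])
for a in(.578,-.134),: print("exp flange/top",[proj(ci,[*a,z]) for z in(.09,.096,.114,.132)])
r=[200,300]
for r in range(190,300,4): print(r,''.join('Y' if m[r,c] else ('o' if im[r,c].max()<85 else '.') for c in range(270,400,2)))
E
```

```text
t 28.75 tcp [ 0.5685 -0.1628  0.2213] j [-0.3213  0.1191  1.8075  0.0005  1.2158 -1.5449] tool delta [0.0008 0.0303 0.0214] ydir 70.09730778366155 F [ 0.1339  0.5332 -0.5608] w 0.03973054526968156
pin_flange [(0.77, [227.1, 357.7], array([ 0.5776, -0.1342,  0.09  ])), (0.67, [229.5, 477.6], array([ 0.6113, -0.0469,  0.09  ]))]
pin_mid [(0.76, [224.6, 355.1], array([ 0.5783, -0.1355,  0.079 ])), (0.18, [228.5, 479.0], array([ 0.6155, -0.0421,  0.079 ]))]
lug [(0.93, [227.1, 356.7], array([ 0.5773, -0.1349,  0.09  ]))]
handle [(0.66, [212.1, 429.5], array([ 0.5773, -0.0834,  0.113 ]))]
bottle_mid [(0.74, [250.1, 509.1], array([ 0.6438, -0.0215,  0.076 ]))]
eye [(0.82, [223.9, 353.0], array([ 0.5792, -0.1369,  0.072 ]))]
[351 233  24  23 440] [362.4386 243.6455]
[ 529  257   52   48 1906] [554.4182 280.9161]
[ 227  415   54   41 1802] [253.803  434.0261]
exp flange/top [(np.float64(227.49623704523722), np.float64(358.1144907272316)), (np.float64(229.66980706411948), np.float64(358.9202620854534)), (np.float64(236.74894841524295), np.float64(361.5445940793552)), (np.float64(244.799891031
[... 1300 characters left out ...]

262 o................................................................
266 .o...............................................................
270 ..o..............................................................
274 ..oo.............................................................
278 .................................................................
282 .................................................................
286 .................................................................
290 .................................................................
294 .........................................................ooo.....
298 o...............................................oooooooooooooooo.
```

The pin's flange, head top and the lug agree with the fully-home positions. The bottle and the handle are also where they should be, so I'm handing in.

```bash
python3 -c "
from h import *
print(robot.job_done())"
```

```text
the job is handed in; nothing more can be done
None
```

The job is handed in, verdict not shown: my last measurements had the bottle in the cup, the bar shut in line with the lugs and the pin fully home and let go, at 28.75 s of the 72 s; I viewed 11 pictures, one over the limit of 10.

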